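Find the released carton and dispatch it

TASK

One of the two white cartons with an orange band that stand in front of you has a round green release stamp on its underside. Without grasping or lifting anything, tip both of them away from you onto their backs so that their undersides face you, and only when both have been checked push the stamped one, lying as it is, back to the aluminium dispatch rail and then along it to the stop plate in its middle, from whichever side it comes, so that it ends flat against the rail and up against the stop with the stamp facing you. Leave the unstamped carton lying on its back about where it fell, and do not disturb the other things on the bench.

Things in the scene. Friction and masses are not known exactly. Their poses are not given: they have to be found in the camera images.
- carton_stamped: closed white carton with an orange band, 76 (x) x 51 (y) x 99 mm (z), about 160 g, upright at the start. Origin: centre of its underside; x to its right, y from front to back (away from the robot), z up. On its back, y points straight down, z level away from the robot, origin 25 mm up. Its underside bears the stamp: a green 40 mm ring round a green disc, 8 mm from the origin along +x.
- carton_plain: closed white carton with an orange band, 76 (x) x 51 (y) x 99 mm (z), about 160 g, upright at the start. Origin: centre of its underside; x to its right, y from front to back (away from the robot), z up. On its back, y points straight down, z level away from the robot, origin 25 mm up. Its underside is bare but for the glue seam that both have.
- carton_stamped_heel (a point): middle of the lower back edge of the stamped carton, 25 mm behind its origin; stays on the bench. Pushed on the front face 75 mm or more up, the carton tips about it, sliding little; it overbalances at about 0.47 rad and falls onto its back by itself, then 76 wide x 99 deep x 51 mm high
- carton_plain_heel (a point): middle of the lower back edge of the unstamped carton, 25 mm behind its origin; stays on the bench. Pushed on the front face 75 mm or more up, the carton tips about it, sliding little; it overbalances at about 0.47 rad and falls onto its back by itself, then 76 wide x 99 deep x 51 mm high
- rail: fixed dispatch rail: upright aluminium strip 38 mm high, 520 mm long, and a stop plate (6 mm thick, yellow cap, 38 mm high) standing out 60 mm from its middle towards the robot. Origin: on the bench, where the stop's mid-plane meets the rail's face; x away from the robot (rail face x = 0), y left along the rail. A carton lying home has its origin here at x = -98, y = 41 mm, or -41 on the right.
- dropper_amber: amber dropper bottle, 28 mm wide, 97 mm high, standing; origin under its centre; leave alone
- dropper_white: white dropper bottle, 28 mm wide, 97 mm high, standing; origin under its centre; leave alone
- marker: red and grey marker pen, 135 mm long, 17 mm thick, lying; origin under its centre; leave alone
- tape: roll of clear tape, 88 mm across, 19 mm high, lying flat; origin under its centre; leave alone
There are look-alikes about, which are no part of the job. What is shaped like the carton_stamped but blue or turquoise is not meant.

How it is judged:
By the outcome, as a careful person would: the job done as asked, in the order asked, and still so for the second after the job is handed in, with the robot touching nothing.
It also fails if it takes over 61 s, if anything falls off the work surface, if the arm or the gripper's body presses on something with over 40 N, if the wrist force passes 120 N, or if a joint passes its speed limit or range.

ROBOT

A 7-joint arm with a two-finger parallel gripper is mounted at the origin on a cart in front of the work surface, level with it; the furniture and walls round the work are solid. World frame = base frame: x ahead of the robot, y to its left, z up, the work surface at z = 0. Lengths are in m, angles in rad, forces in N, time in s.
With the tool pointing down it reaches from about 0.4 to 0.85 m from the base axis. Payload 10.4 kg.
Tool frame: the origin (TCP) lies at the very end of the fingers, on their centre line; the grasp point (between the pads) lies 19 mm behind it; z points along the fingers, y is the line along which they close (so a half turn about z gives the same grasp; the last joint's range is limited). The gripper opens to 85 mm and grips with 20 to 120 N. Pads are 22 mm wide; open, the fingers measure 114 mm over their backs; the gripper's body (76 mm by 85 mm) begins 54 mm behind the grasp point. The pads swing forward as they close: fully open they stand 13 mm farther back than shut.
Start: joints at [-1.358, 0.332, -0.065, 1.46, 0.022, 1.35, -0.088], TCP at [0.146, 0.608, 0.231] pointing down, gripper open.
Joint ranges: [-2.6, 2.6], [-0.5, 2.12], [-1.47, 1.34], [0.16, 2.42], [-1.27, 4.41], [0.06, 2.06], [-2.6, 2.6]. Speed limits (rad/s): [2.22, 2.22, 2.79, 2.79, 3.14, 3.14, 3.14].

INTERFACE

Orientations are given as a unit quaternion [x, y, z, w].
In Python, from workcell import manip gives the robot as it stands.
- The arm moves only by the shell command python3 -m jog 'ROWS' [FORCE]. ROWS is rows parted by semicolons, their numbers by spaces, 1 to 20 of them, each of 7 numbers: a rotation vector rx, ry, rz in rad, then dx, dy, dz in m, then the opening from 0.0 (shut) to 1.0 (fully open); each row is the pose to reach, as a shift and turn from the pose commanded when the command began, along the tool's axes at that moment; what a row does not reach only later rows make up. A row lasts 1/8 s, in which the tool goes at most 0.0625 m and 0.188 rad, less where a joint would pass 70% of its speed; a pose out of reach is approached as far as the arm can. The fingers move at their own pace and stop on an object; FORCE is the grip in N (left out, the last holds). Time passes only in rows, so rows that do not move let the fingers close. It prints the time, the measured TCP pose, the force, the opening and the grip force at its end.
- manip.get_obs(): the state, without advancing time (a new reading comes with each control period).
- manip.camera(name): name is "scene" or "top" or "wrist"; returns the picture (480x640x3 uint8, blue, green, red); there is no depth.
- manip.calibration(name): a dict with "fx", "fy", "cx", "cy" (pixels), "world_from_camera" (4x4, takes a point from camera to world coordinates); the wrist camera has in their place "tool_from_camera" (4x4, takes a point from camera to tool coordinates, whose origin is the TCP and whose axes are the flange's). Camera axes: x right, y up, looking along -z (the intrinsics and any distortion apply to the point x, -y, -z); pixel columns grow to the right and rows downward; lengths in m; the calibration is good to about 2 mm. A picture is of the moment at which its call begins: read the wrist's pose just before it. calibration takes no time and is no camera call.
- manip.hand_in(): hands the job in; it is judged then, once.
Trained networks look in the newest picture that a camera, given by its name, has taken for a name from the list of things; names that differ only in an ending like _2 or _b are one class to them, and where a whole thing is asked for, a point or a joint stands for the part that bears it (a point fixed in the world has none). Each returns a list of dicts, best first, with "confidence" (0 to 1); they miss things now and then, are a little off and sometimes report something else, mostly with a low value. They report only what shows in the picture. A call takes as long as a camera call. They do not tell look-alikes from the thing itself.
- manip.outline_of(camera, thing): "mask" (480x640 bool, what is visible of it) and "bbox" ([left, top, right, bottom] in pixels, round what is visible of it).
The state is a dict: "clock": time; "joint_pos": joint angles; "joint_velocities": joint speeds; "tau": joint torques, N m; "position": TCP position; "ee_rot": TCP orientation; "ft_force": force on the tool from outside, world axes, zero at the start; "torque": the same for the moment, N m; "grip_width": opening from 0.0 (shut) to 1.0 (fully open); "grasp_force": force on a finger pad.
Only numpy, scipy, OpenCV 4.12 (cv2) and the standard library are available. Lean on these libraries where they do the work, as an engineer would, in place of code of your own. Each camera call takes 0.05 s, during which the arm holds its last target. There are 200 camera calls.

## Working session

There is one attempt and no reset: what is moved stays moved. The work goes in short steps, Python scripts to look and compute and a shell command to move; the robot and the scene stay as the last step left them, time stands still between calls to the robot, and variables do not carry over. Pictures are saved under pics/ and viewed, at most 13 in all, crops included, and the job is handed in when it is done.

```bash
ls; mkdir -p pics; python3 - <<'E'
from workcell import manip
import cv2,numpy as np
o=manip.get_obs();print(o['clock'],o['position'],o['ee_rot'],o['grip_width'])
a=manip.camera('scene');cv2.imwrite('pics/scene0.png',a)
for c in ('scene','top'):
    if c=='top': b=manip.camera('top');cv2.imwrite('pics/top0.png',b)
    k=manip.calibration(c);print(c,k)
    for t in ('carton_stamped','carton_plain','rail','dropper_amber','dropper_white','marker','tape'):
        print(t,[(round(d['confidence'],2),[int(v) for v in d['bbox']]) for d in manip.outline_of(c,t)])
E
```

```text
pics
0.0 [0.14596049 0.60734224 0.23054308] [ 1.17632687e-01  9.93056934e-01 -6.89726709e-04 -3.60460553e-05] 0.9990547212689316
scene {'fx': 541.0017744562858, 'fy': 541.0017744562858, 'cx': 327.06379150434464, 'cy': 245.09030847419322, 'world_from_camera': array([[ 0.683318  ,  0.49288313, -0.53864899, -0.25339645],
       [-0.73004231,  0.45041445, -0.5139699 , -0.77078937],
       [-0.0107118 ,  0.74444143,  0.66760184,  1.02620066],
       [ 0.        ,  0.        ,  0.        ,  1.        ]])}
carton_stamped [(0.82, [321, 251, 356, 303]), (0.71, [367, 271, 404, 322]), (0.67, [229, 209, 269, 251])]
carton_plain [(0.76, [288, 231, 322, 276])]
rail [(0.88, [320, 196, 465, 290])]
dropper_amber [(0.56, [413, 330, 427, 364])]
dropper_white [(0.62, [441, 342, 454, 373])]
marker [(0.72, [212, 208, 235, 237])]
tape [(0.66, [217, 182, 246, 202])]
top {'fx': 607.76352197252, 'fy': 607.76352197252, 'cx': 308.3600223654577, 'cy': 231.4291032266303, 'world_from_camera': array([[ 0.02746771,  0.99372528, -0.10842321,  0.3623697 ],
       [-0.9996016 ,  0.0280097 ,  0.00347881,  0.01250133],
       [ 0.00649389,  0.10828446,  0.99409874,  1.70737047],
       [ 0.        ,  0.        ,  0.        ,  1.        ]])}
carton_stamped [(0.86, [385, 241, 422, 267]), (0.84, [339, 245, 367, 282])]
carton_plain [(0.6, [297, 249, 325, 272])]
rail [(0.73, [254, 171, 440, 207])]
dropper_amber [(0.69, [448, 271, 461, 285]), (0.21, [387, 240, 424, 267])]
dropper_white []
marker [(0.51, [195, 247, 205, 298])]
tape [(0.61, [147, 214, 182, 246])]
```

```bash
python3 - <<'E'
import cv2
a=cv2.imread('pics/scene0.png');b=cv2.imread('pics/top0.png')
cv2.imwrite('pics/s1.png',cv2.resize(a[160:400,180:500],None,fx=2.5,fy=2.5,interpolation=cv2.INTER_CUBIC))
cv2.imwrite('pics/t1.png',cv2.resize(b[150:330,130:480],None,fx=2.28,fy=2.28,interpolation=cv2.INTER_CUBIC))
E
```

```text
(no output)
```

View pics/s1.png

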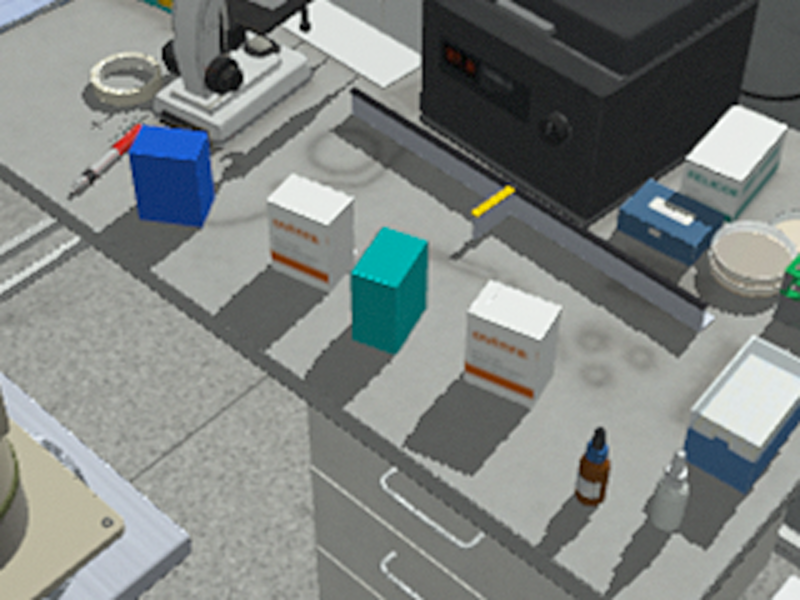

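View pics/t1.png

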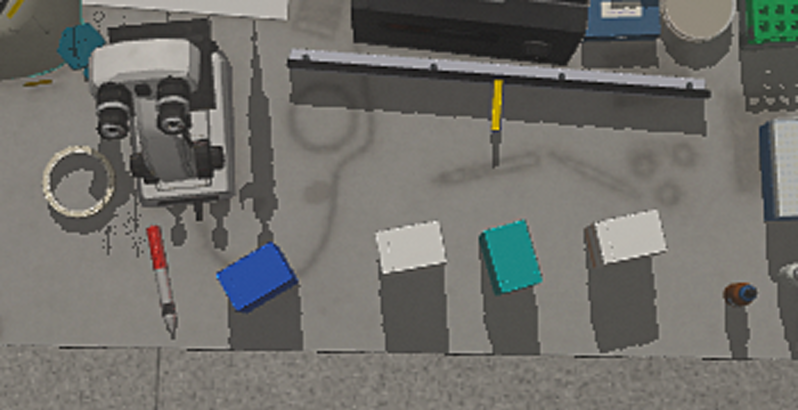

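The bench holds four carton shapes. The two white ones with an orange band are at top-crop (411,247) and (630,236), scene-crop (312,230) and (512,340). The look-alikes are turquoise at (511,257) and blue at (258,277). The rail runs from crop (288,68) to (708,95), with the yellow stop at (497,105). Next I'll measure the top faces and the rail.

```bash
cat > h.py <<'E'
from workcell import manip
import cv2,numpy as np
from scipy.spatial.transform import Rotation as R
def pose(): 
    o=manip.get_obs();T=np.eye(4);T[:3,:3]=R.from_quat(o['ee_rot']).as_matrix();T[:3,3]=o['position'];return T
def cal(c):
    k=manip.calibration(c)
    W=k['world_from_camera'] if 'world_from_camera' in k else pose()@k['tool_from_camera']
    return k,W
def px2w(c,uv,z,KW=None):
    k,W=KW or cal(c);uv=np.atleast_2d(uv).astype(float)
    d=np.c_[(uv[:,0]-k['cx'])/k['fx'],-(uv[:,1]-k['cy'])/k['fy'],-np.ones(len(uv))]@W[:3,:3].T
    s=(z-W[2,3])/d[:,2];return W[:3,3]+s[:,None]*d
def w2px(c,p,KW=None):
    k,W=KW or cal(c);q=(np.atleast_2d(p)-W[:3,3])@W[:3,:3]
    return np.c_[k['cx']+k['fx']*q[:,0]/-q[:,2],k['cy']-k['fy']*q[:,1]/-q[:,2]]
def tool(p,T=None):  # world shift -> tool axes
    T=pose() if T is None else T;return T[:3,:3].T@np.asarray(p)
E
python3 - <<'E'
from h import *
np.set_printoptions(precision=4,suppress=True)
b=cv2.imread('pics/top0.png');a=cv2.imread('pics/scene0.png')
def face(im,c,box,thr):
    l,t,r,bt=box;g=im[t:bt,l:r].min(2);m=(g>thr).astype(np.uint8)
    n,lab,st,_=cv2.connectedComponentsWithStats(m);i=1+st[1:,4].argmax()
    ct,_=cv2.findContours((lab==i).astype(np.uint8),0,2);
    p=ct[0][:,0,:]+[l,t];w=px2w(c,p,.099)[:,:2].astype(np.float32)
    rc=cv2.minAreaRect(w*1000);print(c,box,st[i,4],rc)
for box in ([290,240,330,280],[380,235,430,275]):
    print(np.percentile(b[box[1]:box[3],box[0]:box[2]].min(2),[10,50,75,90,97]))
    face(b,'top',box,175)
for box in ([283,225,326,282],[362,265,408,325]): 
    print(np.percentile(a[box[1]:box[3],box[0]:box[2]].min(2),[10,50,75,90,97]))
    face(a,'scene',box,200)
s=lambda u,v:np.array([u/2.28+130,v/2.28+150])
print('rail top front edge',px2w('top',[s(289,69),s(708,96)],.038))
print('stop',px2w('top',[s(499,80),s(495,131)],.038))
for n,p,z in (('amber',s(740,294),.09),('whitedr',s(793,272),.09),('tealtop',s(511,257),.099),('bluetop',s(258,277),.099),('marker',s(160,280),.01),('box left-front',s(766,218),.05),('edge',s(450,353),0),('microscope front right',s(232,192),.0)):
    print(n,px2w('top',p,z))
s=lambda u,v:np.array([u/2.5+180,v/2.5+160])
print('scene rail',px2w('scene',[s(352,95),s(705,322)],.038),px2w('scene',[s(513,190),s(476,214)],.038))
print('drop',px2w('scene',[s(590,503),s(668,530)],.0))
E
```

```text
[ 77. 125. 179. 181. 187.]
top [290, 240, 330, 280] 501 ((467.4876708984375, 1.6737480163574219), (48.89985656738281, 73.73065185546875), 12.722579002380371)
[ 76.   124.   170.25 180.   185.  ]
top [380, 235, 430, 275] 494 ((487.1380615234375, -254.51019287109375), (48.86014175415039, 73.82335662841797), 14.067296028137207)
[ 88. 136. 167. 230. 233.]
scene [283, 225, 326, 282] 360 ((470.4658508300781, 4.6019439697265625), (49.88637924194336, 73.90729522705078), 11.461915969848633)
[ 89. 146. 169. 232. 235.]
scene [362, 265, 408, 325] 474 ((489.3667297363281, -252.0872039794922), (49.581947326660156, 76.11900329589844), 13.680767059326172)
rail top front edge [[ 0.6838  0.1544  0.038 ]
 [ 0.665  -0.3585  0.038 ]]
stop [[ 0.6775 -0.1026  0.038 ]
 [ 0.6144 -0.099   0.038 ]]
amber [[ 0.4227 -0.3852  0.09  ]]
whitedr [[ 0.4501 -0.4471  0.09  ]]
tealtop [[ 0.4579 -0.1166  0.099 ]]
bluetop [[0.4265 0.1761 0.099 ]]
marker [[0.4231 0.3046 0.01  ]]
box left-front [[ 0.5162 -0.4262  0.05  ]]
edge [[ 0.3442 -0.0521  0.    ]]
microscope front right [[0.5346 0.2224 0.    ]]
scene rail [[ 0.6872  0.1501  0.038 ]
 [ 0.6521 -0.371   0.038 ]] [[ 0.6808 -0.1036  0.038 ]
 [ 0.6222 -0.0988  0.038 ]]
drop [[ 0.4214 -0.4028  0.    ]
 [ 0.4449 -0.4717  0.    ]]
```

```bash
cat >> h.py <<'E'
def plan(yaw,*pts):
    """yaw deg of heading d (push dir, tool -x); world pts -> rows"""
    T=pose();y=np.radians(yaw);d=np.array([np.cos(y),np.sin(y),0])
    best=None
    for s in (1,-1):
        G=np.c_[-s*d,s*np.cross([0,0,1],d),[0,0,-1]]
        rv=R.from_matrix(T[:3,:3].T@G).as_rotvec()
        if best is None or np.linalg.norm(rv)<np.linalg.norm(best): best=rv
    print('clock',round(manip.get_obs()['clock'],2),'tcp',T[:3,3].round(4),'rot',best.round(3))
    prev=T[:3,3]
    for p in pts:
        p=np.array(p);print(p.round(3),'->',tool(p-T[:3,3],T).round(4),'rows',round(np.linalg.norm(p-prev)/.0625,1));prev=p
E
python3 - <<'E'
from h import *
d=np.array([np.cos(.215),np.sin(.215)]);c=np.array([.469,.003])
st=c-.055*d;en=c+.012*d
plan(12.3,[.36,.33,.25],[.43,.1,.22],[*st,.16],[*st,.078],[*en,.078])
E
```

```text
clock 0.8 tcp [0.146  0.6077 0.2313] rot [ 0.   -0.   -0.45]
[0.36 0.33 0.25] -> [-0.273  -0.2201 -0.0187] rows 5.6
[0.43 0.1  0.22] -> [-0.3948 -0.4273  0.0113] rows 3.9
[ 0.415 -0.009  0.16 ] -> [-0.4058 -0.5365  0.0713] rows 2.0
[ 0.415 -0.009  0.078] -> [-0.4058 -0.5365  0.1533] rows 1.3
[0.481 0.006 0.078] -> [-0.4662 -0.5073  0.1533] rows 1.1
```

```bash
python3 -m jog '0 0 -0.15 -0.273 -0.22 -0.019 0.4;0 0 -0.3 -0.273 -0.22 -0.019 0.4;0 0 -0.45 -0.273 -0.22 -0.019 0.4;0 0 -0.45 -0.273 -0.22 -0.019 0.4;0 0 -0.45 -0.273 -0.22 -0.019 0.4;0 0 -0.45 -0.273 -0.22 -0.019 0.4;0 0 -0.45 -0.395 -0.427 0.011 0.4;0 0 -0.45 -0.395 -0.427 0.011 0.4;0 0 -0.45 -0.395 -0.427 0.011 0.4;0 0 -0.45 -0.395 -0.427 0.011 0.4;0 0 -0.45 -0.406 -0.5365 0.071 0.4;0 0 -0.45 -0.406 -0.5365 0.071 0.4;0 0 -0.45 -0.406 -0.5365 0.071 0.4;0 0 -0.45 -0.406 -0.5365 0.071 0.4' ; python3 - <<'E'
from h import *
d=np.array([np.cos(.215),np.sin(.215)]);c=np.array([.469,.003])
st=c-.055*d;en=c+.012*d
plan(12.3,[*st,.16],[*st,.078],[*en,.078])
a=manip.camera('wrist');cv2.imwrite('pics/w1.png',a)
E
```

```text
clock: 2.55
position: [0.4157, -0.0084, 0.1606]
ee_rot: [-0.107, 0.994, 0.0, 0.0]
ft_force: [0.0, 0.5, -0.6]
grip_width: 0.398
grasp_force: 0.0
clock 2.55 tcp [ 0.4157 -0.0084  0.1606] rot [ 0.     0.001 -0.001]
[ 0.415 -0.009  0.16 ] -> [ 0.0005 -0.0002  0.0006] rows 0.0
[ 0.415 -0.009  0.078] -> [ 0.0005 -0.0002  0.0826] rows 1.3
[0.481 0.006 0.078] -> [-0.0665 -0.0002  0.0827] rows 1.1
```

View pics/w1.png

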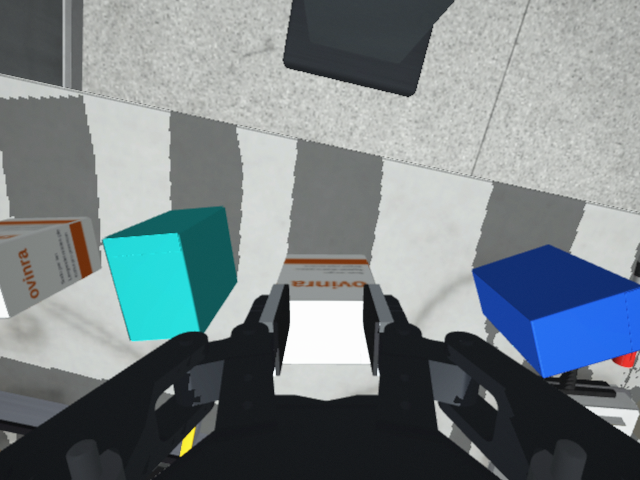

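The wrist view shows the white carton's printed front at (325,270), centred between the fingers, with the turquoise one well clear at (170,270). I'll go down and tip it.

```bash
python3 -m jog '0 0 0 0 0 0.06 0.4;0 0 0 0 0 0.083 0.4;0 0 0 -0.012 0 0.083 0.4;0 0 0 -0.02 0 0.083 0.4;0 0 0 -0.027 0 0.083 0.4;0 0 0 -0.034 0 0.083 0.4;0 0 0 -0.041 0 0.083 0.4;0 0 0 -0.048 0 0.083 0.4;0 0 0 -0.055 0 0.083 0.4;0 0 0 -0.062 0 0.083 0.4;0 0 0 -0.067 0 0.083 0.4;0 0 0 -0.067 0 0.083 0.4;0 0 0 -0.067 0 0.083 0.4' ; python3 - <<'E'
from h import *
d=np.array([np.cos(.24),np.sin(.24)]);c=np.array([.488,-.253])
st=c-.055*d;en=c+.012*d;q=pose()[:3,3]
plan(13.8,[q[0]-.02,q[1],.2],[*st,.2],[*st,.16],[*st,.078],[*en,.078])
b=manip.camera('top')
cv2.imwrite('pics/t2.png',cv2.resize(b[150:330,230:480],None,fx=3,fy=3,interpolation=cv2.INTER_CUBIC))
E
```

```text
clock: 4.22
position: [0.4807, 0.0054, 0.0772]
ee_rot: [-0.107, 0.994, 0.0, -0.0]
ft_force: [1.1, 0.1, -0.7]
grip_width: 0.399
grasp_force: 0.0
clock 4.22 tcp [0.4807 0.0054 0.0772] rot [ 0.    -0.    -0.027]
[0.461 0.005 0.2  ] -> [ 0.0196  0.0043 -0.1228] rows 2.0
[ 0.435 -0.266  0.2  ] -> [ 0.1028 -0.2555 -0.1228] rows 4.4
[ 0.435 -0.266  0.16 ] -> [ 0.1028 -0.2555 -0.0828] rows 0.6
[ 0.435 -0.266  0.078] -> [ 0.1028 -0.2555 -0.0008] rows 1.3
[ 0.5   -0.25   0.078] -> [ 0.0358 -0.2537 -0.0008] rows 1.1
```

View pics/t2.png

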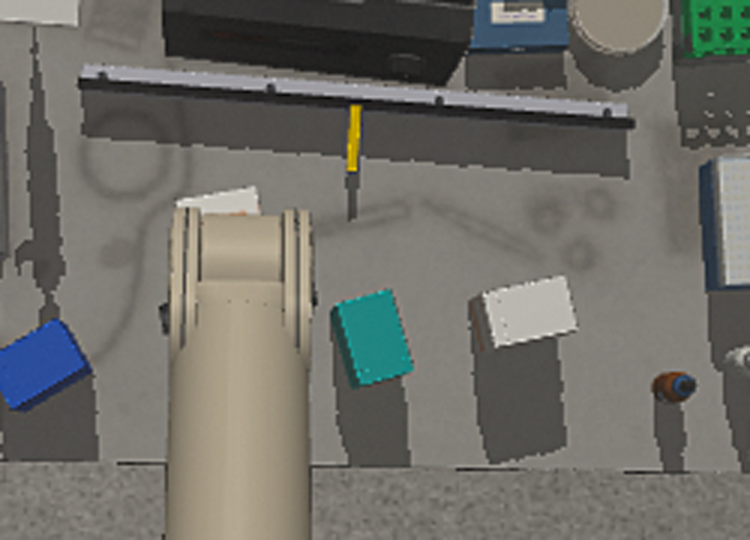

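The left carton has fallen onto its back; its far end shows at (217,200). Now the right one.

```bash
python3 -m jog '0 0 0 0.02 0.004 -0.06 0.4;0 0 0 0.02 0.004 -0.123 0.4;0 0 0 0.02 0.004 -0.123 0.4;0 0 -0.027 0.103 -0.2555 -0.123 0.4;0 0 -0.027 0.103 -0.2555 -0.123 0.4;0 0 -0.027 0.103 -0.2555 -0.123 0.4;0 0 -0.027 0.103 -0.2555 -0.123 0.4;0 0 -0.027 0.103 -0.2555 -0.123 0.4;0 0 -0.027 0.103 -0.2555 -0.123 0.4;0 0 -0.027 0.103 -0.2555 -0.083 0.4;0 0 -0.027 0.103 -0.2555 -0.083 0.4;0 0 -0.027 0.103 -0.2555 -0.083 0.4' ; python3 - <<'E'
from h import *
d=np.array([np.cos(.24),np.sin(.24)]);c=np.array([.488,-.253])
st=c-.055*d;en=c+.012*d
plan(13.8,[*st,.078],[*en,.078])
KW=cal('wrist');print(w2px('wrist',[[*(c-.0255*d),.08],[*c,.099]],KW))
a=manip.camera('wrist');cv2.imwrite('pics/w2.png',a)
for t in ('carton_stamped','carton_plain'): print([(round(x['confidence'],2),x['bbox']) for x in manip.outline_of('wrist',t)])
E
```

```text
clock: 5.78
position: [0.435, -0.2655, 0.1611]
ee_rot: [-0.121, 0.993, 0.0, 0.0]
ft_force: [0.8, -0.1, 0.2]
grip_width: 0.402
grasp_force: 0.0
clock 5.78 tcp [ 0.435  -0.2655  0.1611] rot [0.    0.    0.001]
[ 0.435 -0.266  0.078] -> [ 0.0005 -0.0004  0.0831] rows 1.3
[ 0.5   -0.25   0.078] -> [-0.0665 -0.0006  0.0831] rows 1.1
[[325.91534435 288.32817893]
 [325.8373311  333.70041521]]
[(0.79, [437.9, 248.1, 568.9, 384.9]), (0.75, [275.7, 255.0, 379.4, 361.3])]
[(0.86, [553.8, 345.5, 638.8, 433.4]), (0.41, [279.2, 252.8, 373.0, 363.2])]
```

Carton centred in the wrist view (bbox 276–379, projected centre 326). Same push.

```bash
python3 -m jog '0 0 0 0 0 0.06 0.4;0 0 0 0 0 0.083 0.4;0 0 0 -0.012 0 0.083 0.4;0 0 0 -0.02 0 0.083 0.4;0 0 0 -0.027 0 0.083 0.4;0 0 0 -0.034 0 0.083 0.4;0 0 0 -0.041 0 0.083 0.4;0 0 0 -0.048 0 0.083 0.4;0 0 0 -0.055 0 0.083 0.4;0 0 0 -0.062 0 0.083 0.4;0 0 0 -0.067 0 0.083 0.4;0 0 0 -0.067 0 0.083 0.4;0 0 0 -0.067 0 0.083 0.4;0 0 0 -0.03 0 0.03 0.4;0 0 0 0.01 0 -0.02 0.4;0 0 0 0.02 0 -0.07 0.4;0 0 0 0.02 0.06 -0.1 0.4;0 0 0 0.02 0.12 -0.12 0.4' ; python3 - <<'E'
from h import *
a=manip.camera('scene');b=manip.camera('top')
cv2.imwrite('pics/s3.png',np.hstack([cv2.resize(a[190:340,260:440],(480,400),interpolation=2),cv2.resize(b[190:290,270:350],(320,400),interpolation=2)]))
cv2.imwrite('pics/raw_s3.png',a);cv2.imwrite('pics/raw_t3.png',b)
E
```

```text
clock: 8.18
position: [0.387, -0.1587, 0.2799]
ee_rot: [-0.119, 0.993, 0.0, 0.001]
ft_force: [1.7, 1.7, -1.2]
grip_width: 0.399
grasp_force: 0.0
```

View pics/s3.png

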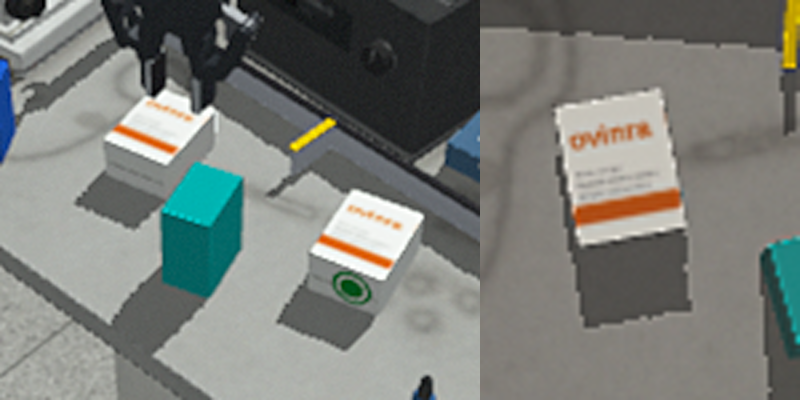

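The right carton's underside shows the green ring at crop (352,287). The left carton's underside, at about (140,170), is bare. So the right one is the stamped one, and both have been checked. Next I'll measure its lying pose.

```bash
cat >> h.py <<'E'
def lying(im,c,box,thr=160):
    l,t,r,b=box;g=im[t:b,l:r].max(2) # orange bright in red
    m=(g>thr).astype(np.uint8);n,lab,st,_=cv2.connectedComponentsWithStats(m);i=1+st[1:,4].argmax()
    ct,_=cv2.findContours((lab==i).astype(np.uint8),0,2)
    w=px2w(c,ct[0][:,0,:]+[l,t],.051)[:,:2].astype(np.float32)
    rc=cv2.minAreaRect(w*1000);print(c,rc,'extent',w.min(0),w.max(0));return rc
E
python3 - <<'E'
from h import *
a=cv2.imread('pics/raw_s3.png');b=cv2.imread('pics/raw_t3.png')
p=w2px('top',[[.56,-.235,.051],[.54,.02,.051]]);print(p)
for u,v in p.astype(int): lying(b,'top',[u-28,v-30,u+28,v+30])
u,v=w2px('scene',[.56,-.235,.051])[0].astype(int);print(np.percentile(a[v-25:v+25,u-28:u+28].max(2),[20,50,80])) 
lying(a,'scene',[u-32,v-32,u+32,v+32],215)
E
```

```text
[[396.51728559 227.75145701]
 [303.48104622 232.38988488]]
top ((563.1322631835938, -236.2100067138672), (97.83268737792969, 74.21715545654297), 14.014396667480469) extent [ 0.5090685  -0.28335845] [ 0.6155348  -0.18902577]
top ((543.4852294921875, 16.966976165771484), (96.9626693725586, 74.32882690429688), 12.035665512084961) extent [ 0.49097896 -0.02895045] [0.5972128  0.06098319]
[110. 161. 236.]
scene ((564.6797485351562, -234.15284729003906), (97.25159454345703, 75.17173767089844), 13.251587867736816) extent [ 0.51032346 -0.27977788] [ 0.61909574 -0.18993615]
```

Stamped carton: centre (0.564,-0.235), yaw about 13.8°, footprint 98×74 mm as it should be. Next is an approach from behind, then a push in an arc that squares it to the rail (yaw about -2.1°).

```bash
python3 - <<'E'
from h import *
plan(13.8,[.44,-.259,.2],[.484,-.255,.12],[.484,-.255,.015])
E
```

```text
clock 8.28 tcp [ 0.3878 -0.1546  0.2807] rot [0.001 0.005 0.007]
[ 0.44  -0.259  0.2  ] -> [-0.0246 -0.1142  0.0807] rows 2.3
[ 0.484 -0.255  0.12 ] -> [-0.0678 -0.1212  0.1609] rows 1.5
[ 0.484 -0.255  0.015] -> [-0.0673 -0.1213  0.2659] rows 1.7
```

```bash
python3 -m jog '0 0 0.007 -0.025 -0.114 0.08 0.4;0 0 0.007 -0.025 -0.114 0.08 0.4;0 0 0.007 -0.025 -0.114 0.08 0.4;0 0 0.007 -0.067 -0.121 0.16 0.4;0 0 0.007 -0.067 -0.121 0.16 0.4;0 0 0.007 -0.067 -0.121 0.22 0.4;0 0 0.007 -0.067 -0.121 0.266 0.4;0 0 0.007 -0.067 -0.121 0.266 0.4' ; python3 - <<'E'
from h import *
O=np.array([.679,-.103]);e=np.array([.9993,-.0366]);l=np.array([.0366,.9993])
plan(13.8,[.504,-.25,.015])
plan(-2.1,[*(O-.118*e-.140*l),.015],[*(O-.113*e-.140*l),.015],[*(O-.107*e-.140*l),.015])
KW=cal('wrist');cv2.imwrite('pics/w4.png',manip.camera('wrist'))
E
```

```text
clock: 9.28
position: [0.4789, -0.2606, 0.0101]
ee_rot: [-0.116, 0.993, 0.001, -0.003]
ft_force: [-0.5, -0.5, 0.0]
grip_width: 0.398
grasp_force: 0.0
clock 9.28 tcp [ 0.4789 -0.2606  0.0101] rot [ 0.002 -0.005 -0.008]
[ 0.504 -0.25   0.015] -> [-0.0268  0.0045 -0.0051] rows 0.4
clock 9.28 tcp [ 0.4789 -0.2606  0.0101] rot [ 0.002 -0.006  0.27 ]
[ 0.556 -0.239  0.015] -> [-0.08    0.0036 -0.0054] rows 1.3
[ 0.561 -0.239  0.015] -> [-0.0848  0.0023 -0.0054] rows 0.1
[ 0.567 -0.239  0.015] -> [-0.0906  0.0007 -0.0054] rows 0.1
```

View pics/w4.png

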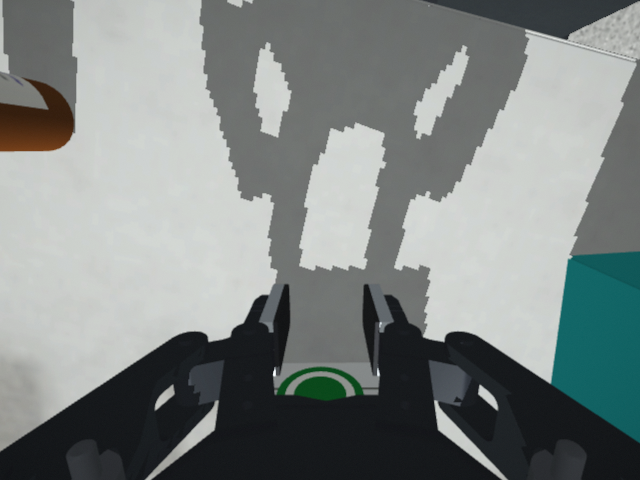

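The stamp shows at (320,385). It sits 8 mm to the carton's right of centre, so the fingers are about 7 mm too far right. I'll correct that by +8 mm along tool y, then do the arc push.

```bash
python3 -m jog '0 0 0 -0.005 0.008 -0.005 0.4;0 0 0 -0.015 0.008 -0.005 0.4;0 0 0 -0.022 0.008 -0.005 0.4;0 0 0 -0.029 0.008 -0.005 0.4;0 0 0.04 -0.036 0.008 -0.005 0.4;0 0 0.08 -0.043 0.008 -0.005 0.4;0 0 0.12 -0.05 0.009 -0.005 0.4;0 0 0.16 -0.057 0.009 -0.005 0.4;0 0 0.2 -0.064 0.01 -0.005 0.4;0 0 0.24 -0.071 0.01 -0.005 0.4;0 0 0.27 -0.077 0.011 -0.005 0.4;0 0 0.27 -0.08 0.011 -0.005 0.4;0 0 0.27 -0.08 0.011 -0.005 0.4' ; python3 - <<'E'
from h import *
O=np.array([.679,-.103]);e=np.array([.9993,-.0366])
t=pose()[:3,3];print('rail x',(t[:2]-O)@e)
plan(-2.1,t)
a=manip.camera('scene');b=manip.camera('top');cv2.imwrite('pics/raw_s5.png',a)
u,v=w2px('scene',[.62,-.215,.051])[0].astype(int)
cv2.imwrite('pics/s5.png',np.hstack([cv2.resize(a[v-50:v+50,u-70:u+30],(400,400),interpolation=2),cv2.resize(b[170:250,350:430],(400,400),interpolation=2)]))
E
```

```text
clock: 10.95
position: [0.5572, -0.2313, 0.0175]
ee_rot: [0.017, 1.0, -0.0, 0.0]
ft_force: [0.5, 0.6, 0.1]
grip_width: 0.401
grasp_force: 0.0
rail x -0.11700268133052147
clock 10.95 tcp [ 0.5572 -0.2313  0.0175] rot [-0.     0.     0.002]
[ 0.557 -0.231  0.018] -> [0. 0. 0.] rows 0.0
```

View pics/s5.png

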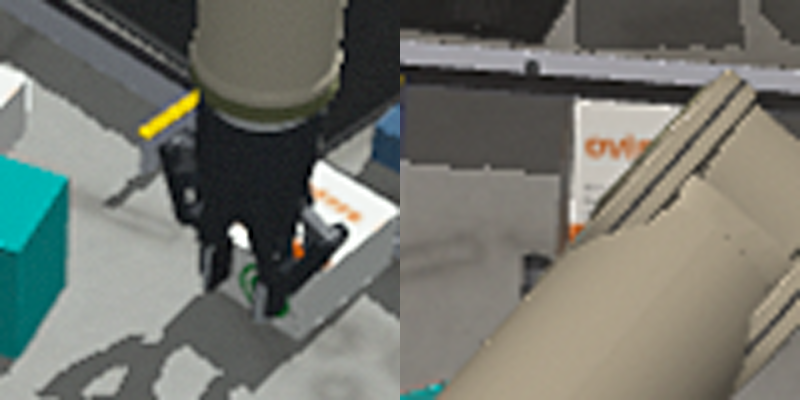

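```bash
python3 - <<'E'
from h import *
print(px2w('top',[[384.6,190],[383.6,210],[384,217]],.051))
u,v=w2px('scene',[.62,-.215,.051])[0].astype(int)
f=lambda x,y:[u-70+x/4,v-50+y/4]
print('far right top corner',px2w('scene',[f(398,210)],.051),'underside right bottom',px2w('scene',[f(290,316)],0),'right top',px2w('scene',[f(295,270)],.051))
print('tips L,R',px2w('scene',[f(213,288),f(265,314)],.02))
E
```

```text
[[ 0.6641203  -0.20080345  0.051     ]
 [ 0.60821359 -0.1988227   0.051     ]
 [ 0.58880004 -0.20019686  0.051     ]]
far right top corner [[ 0.664368   -0.27482437  0.051     ]] underside right bottom [[ 0.58336555 -0.25435413  0.        ]] right top [[ 0.57572153 -0.25846371  0.051     ]]
tips L,R [[ 0.55344595 -0.21309656  0.02      ]
 [ 0.55773652 -0.25168411  0.02      ]]
```

```bash
python3 -m jog '0 0 0 0.003 -0.006 0.002 0.4;0 0 0 -0.002 -0.006 0.002 0.4;0 0 0 -0.005 -0.006 0.002 0.4;0 0 0 -0.008 -0.006 0.002 0.4;0 0 0 -0.008 -0.006 0.002 0.4'; python3 -m jog '0 0 0 -0.002 0 0 0.4;0 0 0 -0.002 0 0 0.4'; python3 -m jog '0 0 0 -0.002 0 0 0.4;0 0 0 -0.002 0 0 0.4'
```

```text
clock: 11.68
position: [0.5643, -0.2377, 0.0154]
ee_rot: [0.018, 1.0, 0.0, -0.001]
ft_force: [-4.2, 0.2, 1.7]
grip_width: 0.4
grasp_force: 2.0
clock: 11.92
position: [0.5643, -0.2376, 0.0153]
ee_rot: [0.018, 1.0, 0.001, -0.002]
ft_force: [-12.7, 3.0, 10.2]
grip_width: 0.404
grasp_force: 6.9
clock: 12.18
position: [0.5643, -0.2377, 0.015]
ee_rot: [0.019, 1.0, 0.001, -0.004]
ft_force: [-22.5, 5.0, 16.2]
grip_width: 0.402
grasp_force: 11.4
```

```bash
python3 - <<'E'
from h import *
s=lambda u,v:np.array([u/2.28+130,v/2.28+150])
print('dev base?',px2w('top',[s(354,42),s(580,62)],0.0))
q=lambda u,v:np.array([u/2.5+180,v/2.5+160])
print('dev scene',px2w('scene',[q(422,125),q(590,222)],0.0))
c=[.627,-.238-.038-.0315-.015]
plan(-2.1,[.53,-.24,.02],[.53,-.24,.09],[.53,c[1],.09],[*c,.09],[*c,.018])
E
```

```text
dev base? [[ 0.72777001  0.07747584  0.        ]
 [ 0.71046315 -0.20624513  0.        ]]
dev scene [[ 0.73691543  0.08006893  0.        ]
 [ 0.73192705 -0.17608393  0.        ]]
clock 12.18 tcp [ 0.5643 -0.2377  0.015 ] rot [ 0.003 -0.008 -0.001]
[ 0.53 -0.24  0.02] -> [ 0.0342 -0.0035 -0.0048] rows 0.6
[ 0.53 -0.24  0.09] -> [ 0.0348 -0.0033 -0.0748] rows 1.1
[ 0.53  -0.322  0.09 ] -> [ 0.0317 -0.0858 -0.075 ] rows 1.3
[ 0.627 -0.322  0.09 ] -> [-0.0652 -0.0822 -0.0758] rows 1.6
[ 0.627 -0.322  0.018] -> [-0.0658 -0.0824 -0.0038] rows 1.2
```

```bash
python3 -m jog '0 0 0 0.015 0 0 0.4;0 0 0 0.04 -0.003 -0.01 0.4;0 0 0 0.04 -0.02 -0.05 0.4;0 0 0 0.03 -0.07 -0.08 0.4;0 0 0 0.02 -0.095 -0.08 0.4;0 0 0 -0.03 -0.095 -0.08 0.4;0 0 0 -0.06 -0.09 -0.08 0.4;0 0 0 -0.062 -0.088 -0.08 0.4;0 0 0 -0.062 -0.088 -0.08 0.4'; python3 - <<'E'
from h import *
plan(-2.1,[.627,-.325,.018],[.627,-.31,.018],[.632,-.228,.018])
cv2.imwrite('pics/w6.png',manip.camera('wrist'))
b=manip.camera('top');u,v=w2px('top',[.62,-.238,.051])[0].astype(int)
lying(b,'top',[u-22,v-16,u+22,v+26],165)
u,v=w2px('top',[.543,.017,.051])[0].astype(int);lying(b,'top',[u-28,v-30,u+28,v+30])
E
```

```text
clock: 13.3
position: [0.6272, -0.3281, 0.0954]
ee_rot: [0.018, 1.0, -0.0, -0.0]
ft_force: [-0.4, -0.2, -0.6]
grip_width: 0.404
grasp_force: 0.0
clock 13.3 tcp [ 0.6272 -0.3281  0.0954] rot [-0.    -0.     0.001]
[ 0.627 -0.325  0.018] -> [0.0002 0.0032 0.0774] rows 1.2
[ 0.627 -0.31   0.018] -> [0.0008 0.0181 0.0774] rows 0.2
[ 0.632 -0.228  0.018] -> [-0.0013  0.1003  0.0773] rows 1.3
top ((621.1768798828125, -235.664794921875), (73.92080688476562, 92.5341567993164), 87.82445526123047) extent [ 0.5754853 -0.2739371] [ 0.6661325  -0.19744481]
top ((543.4852294921875, 16.966976165771484), (96.9626693725586, 74.32882690429688), 12.035665512084961) extent [ 0.49097896 -0.02895045] [0.5972128  0.06098319]
```

View pics/w6.png

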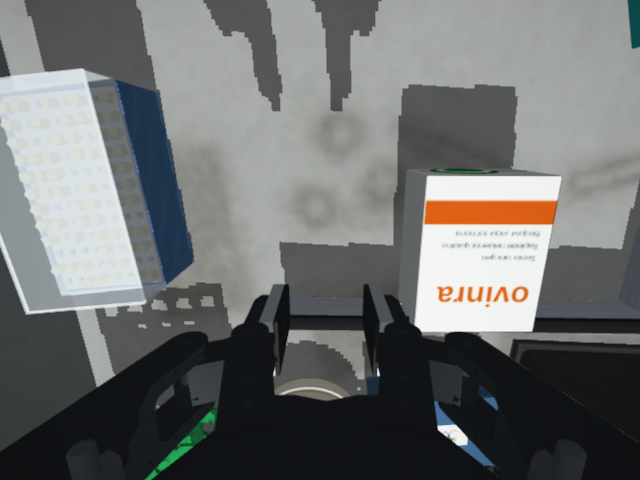

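The carton is flat on the rail at yaw -2.2°, centre y -0.236, with its right side towards the fingers at wrist (410,250). I'll turn the tool 90° so the two finger faces push along the rail.

```bash
python3 - <<'E'
from h import *
print(manip.get_obs()['joint_pos'].round(2))
plan(87.85,[.612,-.305,.12],[.612,-.305,.015])
E
```

```text
[-0.1   0.74  0.81  1.4  -0.54  1.23  2.29]
clock 13.4 tcp [ 0.6266 -0.3286  0.0958] rot [-0.   -0.   -1.57]
[ 0.612 -0.305  0.12 ] -> [ 0.0155  0.023  -0.0242] rows 0.6
[ 0.612 -0.305  0.015] -> [0.0155 0.023  0.0808] rows 1.7
```

```bash
python3 -m jog '0 0 -0.15 0.015 0.023 -0.024 0.4;0 0 -0.15 0.015 0.023 -0.024 0.4'; python3 -c "
from h import *
print(manip.get_obs()['joint_pos'].round(2))
plan(87.85,[.612,-.305,.015])"
```

```text
clock: 13.65
position: [0.6134, -0.3039, 0.1216]
ee_rot: [-0.058, 0.998, 0.0, 0.002]
ft_force: [-0.1, -0.4, 0.5]
grip_width: 0.401
grasp_force: 0.0
[-0.14  0.65  0.8   1.45 -0.48  1.24  2.4 ]
clock 13.65 tcp [ 0.6134 -0.3039  0.1216] rot [-0.002  0.003 -1.418]
[ 0.612 -0.305  0.015] -> [ 0.0018 -0.0009  0.1066] rows 1.7
```

```bash
python3 -m jog '0 0 0.17 0 0 0 0.4;0 0 0.34 0 0 0 0.4;0 0 0.51 0 0 0 0.4;0 0 0.68 0 0 0 0.4;0 0 0.85 0 0 0 0.4;0 0 1.02 0 0 0 0.4;0 0 1.19 0 0 0 0.4;0 0 1.36 0 0 0 0.4;0 0 1.53 0 0 0 0.4;0 0 1.7 0 0 0 0.4;0 0 1.724 0 0 0 0.4;0 0 1.724 0 0 0 0.4;0 0 1.724 0 0 0 0.4'; python3 -c "
from h import *
print(manip.get_obs()['joint_pos'].round(2),manip.calibration('wrist')['tool_from_camera'][:3,3])
plan(87.85,[.612,-.305,.08],[.612,-.305,.015],[.617,-.21,.015])"
```

```text
clock: 15.28
position: [0.6132, -0.3046, 0.1196]
ee_rot: [0.72, 0.694, 0.0, -0.0]
ft_force: [-0.7, -0.6, -0.0]
grip_width: 0.4
grasp_force: 0.0
[-0.31  0.84  1.15  1.46 -0.77  1.34  0.85] [ 6.95990606e-02 -1.72082848e-05 -1.41672010e-01]
clock 15.28 tcp [ 0.6132 -0.3046  0.1196] rot [ 0. -0.  0.]
[ 0.612 -0.305  0.08 ] -> [-0.0005 -0.0012  0.0396] rows 0.6
[ 0.612 -0.305  0.015] -> [-0.0005 -0.0012  0.1046] rows 1.0
[ 0.617 -0.21   0.015] -> [0.0947 0.0002 0.1046] rows 1.5
```

```bash
python3 -m jog '0 0 0 0 -0.001 0.06 0.4;0 0 0 0 -0.001 0.104 0.4;0 0 0 0.01 -0.001 0.104 0.4;0 0 0 0.018 -0.001 0.104 0.4;0 0 0 0.024 -0.001 0.104 0.4;0 0 0 0.03 -0.001 0.104 0.4;0 0 0 0.038 -0.001 0.104 0.4;0 0 0 0.046 -0.001 0.104 0.4;0 0 0 0.054 -0.001 0.104 0.4;0 0 0 0.062 -0.001 0.104 0.4;0 0 0 0.07 -0.001 0.104 0.4;0 0 0 0.078 -0.001 0.104 0.4;0 0 0 0.086 -0.001 0.104 0.4;0 0 0 0.094 -0.001 0.104 0.4;0 0 0 0.1 -0.001 0.104 0.4;0 0 0 0.104 -0.001 0.104 0.4;0 0 0 0.104 -0.001 0.104 0.4'; python3 - <<'E'
from h import *
a=manip.camera('scene')
u,v=w2px('scene',[.6,-.15,.051])[0].astype(int)
b=manip.camera('top')
cv2.imwrite('pics/s7.png',np.hstack([cv2.resize(a[v-50:v+50,u-50:u+50],(400,400),interpolation=2),cv2.resize(b[170:250,330:410],(400,400),interpolation=2)]))
E
```

```text
clock: 17.4
position: [0.6164, -0.1997, 0.0153]
ee_rot: [0.721, 0.693, 0.0, -0.0]
ft_force: [0.3, 1.6, -0.2]
grip_width: 0.399
grasp_force: 0.0
```

View pics/s7.png

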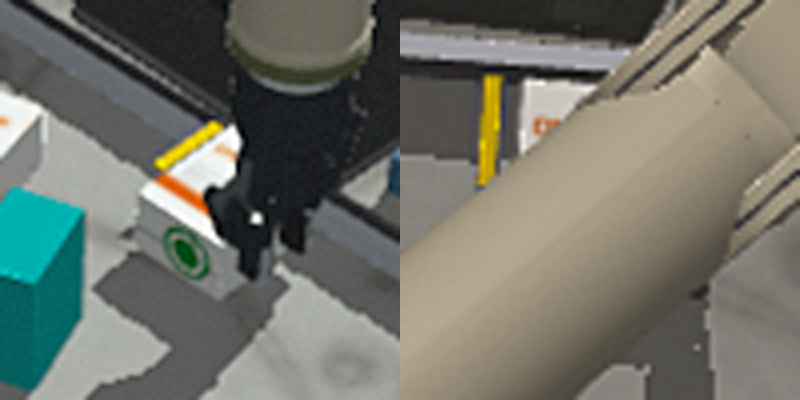

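The carton slides squarely along the rail. A gap of about 4 px remains to the yellow stop, with the stamp visible at (187,250). I'll finish in small steps.

```bash
python3 -m jog '0 0 0 0.003 0 0 0.4;0 0 0 0.006 0 0 0.4;0 0 0 0.006 0 0 0.4'; python3 -m jog '0 0 0 0.002 0 0 0.4;0 0 0 0.002 0 0 0.4';python3 -m jog '0 0 0 0.002 0 0 0.4;0 0 0 0.002 0 0 0.4';python3 -m jog '0 0 0 0.002 0 0 0.4;0 0 0 0.002 0 0 0.4'
```

```text
clock: 17.88
position: [0.6167, -0.1941, 0.0155]
ee_rot: [0.721, 0.693, 0.0, -0.0]
ft_force: [0.3, -1.1, -0.2]
grip_width: 0.4
grasp_force: 0.0
clock: 18.12
position: [0.6167, -0.1923, 0.0156]
ee_rot: [0.721, 0.693, 0.0, -0.0]
ft_force: [0.4, 0.1, -0.5]
grip_width: 0.403
grasp_force: 0.0
clock: 18.38
position: [0.6168, -0.1903, 0.0156]
ee_rot: [0.721, 0.693, 0.0, -0.0]
ft_force: [0.6, -0.7, -0.0]
grip_width: 0.401
grasp_force: 0.1
clock: 18.62
position: [0.6169, -0.1883, 0.0156]
ee_rot: [0.721, 0.693, 0.0, -0.0]
ft_force: [-0.4, -0.2, 0.3]
grip_width: 0.399
grasp_force: 0.1
```

```bash
for i in 1 2; do :; done; python3 -m jog '0 0 0 0.002 0 0 0.4;0 0 0 0.002 0 0 0.4'; python3 -m jog '0 0 0 0.002 0 0 0.4;0 0 0 0.002 0 0 0.4';python3 -m jog '0 0 0 0.002 0 0 0.4;0 0 0 0.002 0 0 0.4'
```

```text
clock: 18.88
position: [0.6167, -0.1867, 0.0156]
ee_rot: [0.721, 0.693, -0.0, 0.0]
ft_force: [-0.8, -2.0, -0.0]
grip_width: 0.401
grasp_force: 1.0
clock: 19.12
position: [0.6162, -0.1864, 0.0157]
ee_rot: [0.721, 0.693, -0.001, 0.001]
ft_force: [-1.6, -7.0, -1.2]
grip_width: 0.398
grasp_force: 3.4
clock: 19.38
position: [0.6162, -0.1863, 0.0161]
ee_rot: [0.722, 0.692, -0.002, 0.002]
ft_force: [-1.2, -11.4, -0.9]
grip_width: 0.4
grasp_force: 6.1
```

Stop reached: force rose to 11 N with no further motion. Now I'll back off and check.

```bash
python3 -m jog '0 0 0 -0.01 0 0 0.4;0 0 0 -0.035 0 0 0.4;0 0 0 -0.05 0 -0.05 0.4;0 0 0 -0.07 0 -0.11 0.4;0 0 0 -0.1 -0.05 -0.17 0.4;0 0 0 -0.13 -0.1 -0.2 0.4;0 0 0 -0.16 -0.15 -0.2 0.4;0 0 0 -0.2 -0.19 -0.2 0.4;0 0 0 -0.2 -0.19 -0.2 0.4;0 0 0 -0.2 -0.19 -0.2 0.4'; python3 - <<'E'
from h import *
a=manip.camera('scene');b=manip.camera('top')
u,v=w2px('scene',[.6,-.15,.051])[0].astype(int)
cv2.imwrite('pics/s8.png',np.hstack([cv2.resize(a[v-65:v+50,u-75:u+40],(400,400),interpolation=2),cv2.resize(b[160:300,280:420],(400,400),interpolation=2)]))
u,v=w2px('top',[.627,-.144,.051])[0].astype(int)
lying(b,'top',[u-17,v-17,u+22,v+26],165)
E
```

```text
clock: 20.62
position: [0.4196, -0.3749, 0.2157]
ee_rot: [0.721, 0.693, 0.001, -0.0]
ft_force: [0.1, 0.5, 0.1]
grip_width: 0.402
grasp_force: 0.0
top ((625.6135864257812, -134.87771606445312), (81.8166732788086, 96.4945068359375), 87.18706512451172) extent [ 0.5763878  -0.17710839] [ 0.67539346 -0.09456295]
```

View pics/s8.png

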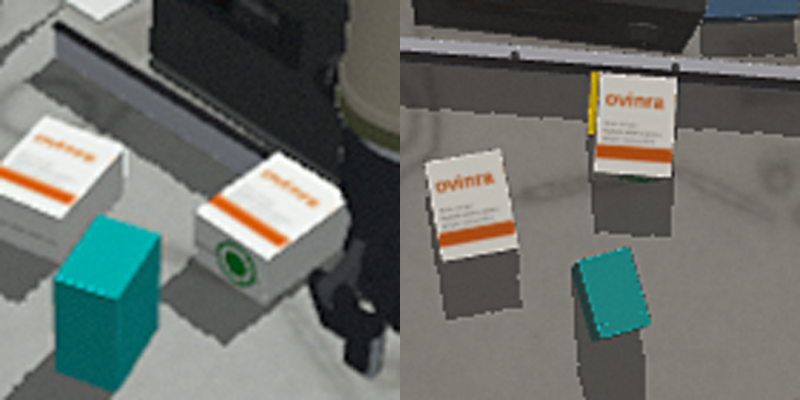

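It looks home: stamp facing me, beside the stop, with the plain carton lying undisturbed. The slide could have left a millimetre or two at the rail, so I'll give it one gentle seating push from the front.

```bash
python3 -m jog '0 0 0.18 0 0 0 0.4;0 0 0.36 0 0 0 0.4;0 0 0.54 0 0 0 0.4;0 0 0.72 0 0 0 0.4;0 0 0.9 0 0 0 0.4;0 0 1.08 0 0 0 0.4;0 0 1.26 0 0 0 0.4;0 0 1.44 0 0 0 0.4;0 0 1.571 0 0 0 0.4;0 0 1.571 0 0 0 0.4;0 0 1.571 0 0 0 0.4'; python3 -c "
from h import *
print(manip.get_obs()['joint_pos'].round(2))
plan(-2.1,[.55,-.137,.2],[.55,-.137,.015],[.564,-.1375,.015])"
```

```text
clock: 22.1
position: [0.4202, -0.3744, 0.2153]
ee_rot: [1.0, -0.017, -0.0, 0.0]
ft_force: [-0.3, -0.1, -0.7]
grip_width: 0.402
grasp_force: 0.0
[-0.36  0.47  1.33  1.7  -0.47  1.35 -0.56]
clock 22.1 tcp [ 0.4202 -0.3744  0.2153] rot [0.    0.001 0.002]
[ 0.55  -0.137  0.2  ] -> [ 0.1215 -0.2417  0.0152] rows 4.3
[ 0.55  -0.137  0.015] -> [ 0.1217 -0.2417  0.2002] rows 3.0
[ 0.564 -0.138  0.015] -> [ 0.1357 -0.2417  0.2002] rows 0.2
```

```bash
python3 -m jog '0 0 0 0.121 -0.242 0.015 0.4;0 0 0 0.121 -0.242 0.015 0.4;0 0 0 0.121 -0.242 0.015 0.4;0 0 0 0.121 -0.242 0.015 0.4;0 0 0 0.121 -0.242 0.015 0.4;0 0 0 0.121 -0.242 0.015 0.4;0 0 0 0.121 -0.242 0.07 0.4;0 0 0 0.121 -0.242 0.13 0.4;0 0 0 0.121 -0.242 0.18 0.4;0 0 0 0.121 -0.242 0.2 0.4;0 0 0 0.121 -0.242 0.2 0.4;0 0 0 0.127 -0.242 0.2 0.4;0 0 0 0.133 -0.242 0.2 0.4;0 0 0 0.133 -0.242 0.2 0.4'; python3 -m jog '0 0 0 0.003 0 0 0.4;0 0 0 0.003 0 0 0.4';python3 -m jog '0 0 0 0.002 0 0 0.4;0 0 0 0.002 0 0 0.4'
```

```text
clock: 23.85
position: [0.563, -0.1383, 0.0165]
ee_rot: [1.0, -0.019, 0.001, 0.0]
ft_force: [0.1, 0.3, -0.5]
grip_width: 0.401
grasp_force: 0.0
clock: 24.1
position: [0.565, -0.1384, 0.0157]
ee_rot: [1.0, -0.019, 0.0, -0.0]
ft_force: [0.1, -0.5, 0.3]
grip_width: 0.398
grasp_force: 0.0
clock: 24.35
position: [0.5668, -0.1386, 0.0155]
ee_rot: [1.0, -0.02, -0.0, -0.0]
ft_force: [0.6, 0.8, -0.5]
grip_width: 0.396
grasp_force: 0.0
```

```bash
python3 -m jog '0 0 0 0.002 0 0 0.4;0 0 0 0.002 0 0 0.4';python3 -m jog '0 0 0 0.002 0 0 0.4;0 0 0 0.002 0 0 0.4';python3 -m jog '0 0 0 0.001 0 0 0.4;0 0 0 0.001 0 0 0.4'
```

```text
clock: 24.6
position: [0.5687, -0.1388, 0.0155]
ee_rot: [1.0, -0.02, -0.0, 0.0]
ft_force: [-1.6, -1.7, 0.6]
grip_width: 0.401
grasp_force: 0.7
clock: 24.85
position: [0.5692, -0.139, 0.0153]
ee_rot: [1.0, -0.02, -0.002, -0.0]
ft_force: [-8.9, 0.9, 6.7]
grip_width: 0.399
grasp_force: 4.6
clock: 25.1
position: [0.5693, -0.139, 0.0153]
ee_rot: [1.0, -0.02, -0.002, -0.001]
ft_force: [-13.6, 2.4, 10.4]
grip_width: 0.4
grasp_force: 7.3
```

Seated: firm contact within about 1 mm. Now I'll retreat and do a final check.

```bash
python3 -m jog '0 0 0 -0.008 0 0 0.4;0 0 0 -0.02 0 -0.002 0.4;0 0 0 -0.022 0 -0.05 0.4;0 0 0 -0.022 0 -0.11 0.4;0 0 0 -0.022 0 -0.17 0.4;0 0 0 -0.06 0.05 -0.2 0.4;0 0 0 -0.1 0.1 -0.2 0.4;0 0 0 -0.14 0.15 -0.2 0.4;0 0 0 -0.14 0.2 -0.2 0.4;0 0 0 -0.14 0.2 -0.2 0.4;0 0 0 -0.14 0.2 -0.2 0.4'; python3 - <<'E'
from h import *
b=manip.camera('top');cv2.imwrite('pics/t9.png',cv2.resize(b[150:330,130:480],None,fx=2.28,fy=2.28,interpolation=cv2.INTER_CUBIC))
u,v=w2px('top',[.627,-.137,.051])[0].astype(int)
g=b.copy();hsv=cv2.cvtColor(g,cv2.COLOR_BGR2HSV);g[(hsv[...,0]>22)&(hsv[...,0]<38)&(hsv[...,1]>100)]=0
lying(g,'top',[u-20,v-17,u+22,v+26],165)
u,v=w2px('top',[.543,.017,.051])[0].astype(int);lying(b,'top',[u-28,v-30,u+28,v+30])
E
```

```text
clock: 26.48
position: [0.4236, -0.3332, 0.2152]
ee_rot: [1.0, -0.02, -0.0, -0.0]
ft_force: [-0.3, 1.3, -0.2]
grip_width: 0.401
grasp_force: 0.0
top ((627.8419189453125, -139.09939575195312), (73.39552307128906, 96.43818664550781), 87.560546875) extent [ 0.5790801  -0.17710839] [ 0.6762666  -0.10099056]
top ((543.4332885742188, 17.061161041259766), (97.03085327148438, 74.27327728271484), 12.19995403289795) extent [ 0.49097896 -0.02895045] [0.5972128  0.06098319]
```

View pics/t9.png

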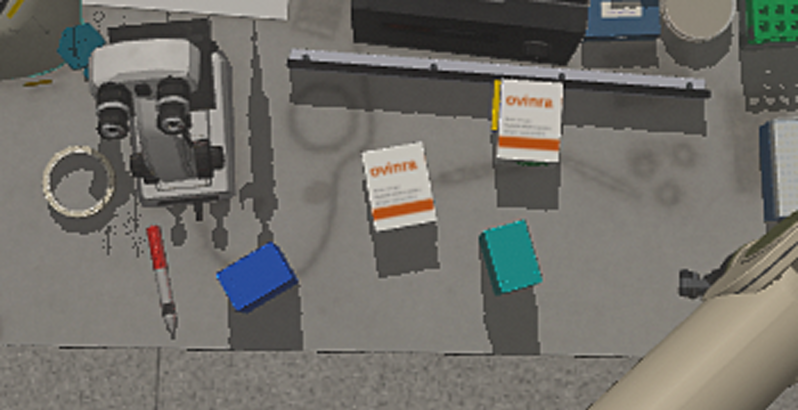

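The final view shows the stamped carton flat on the rail and against the yellow stop (528,120). The plain carton lies at (400,187), and the other things are where they were; the arm hides the two droppers here, but it only ever passed well clear of them. Handing in.

```bash
python3 -c "
from workcell import manip
print(manip.hand_in())"
```

```text
the job is handed in; nothing more can be done
None
```

Handed in at about 26.5 s of the 61 s allowed: both cartons were tipped and checked before any pushing, the stamped one (right-hand) lies flat against the rail and up against the stop with its stamp facing you, the plain one lies on its back where it fell, and nothing else was touched, though the arm hid the two dropper bottles in the last picture.

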